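# Seat the warming-chamber lid fully home

### The job

Close the warming chamber beside the microscope: draw its lid out of the low metal shelter by the end that sticks out, lay it flat on the bench clear of the shelter and let go, then take it again by its white handle and set it in the chamber's well. Press it down gently, as for a part with glass windows, until you feel both its ends come fully home on their hard stops. Let go, and leave the dishes, the tip box and the tube rack where they stand.

Things in the scene. Friction and masses are not known exactly. Their poses are not given: they have to be found in the camera images.
- lid: The lid: blue metal frame 130 (its x) x 60 (y) x 12 mm, two glass windows, white bar handle upright on its middle. 0.13 to 0.25 kg. Origin: centre of the underside, z up. Both halves alike: fits either way round. Starts on the bench in the shelter, -x end sticking out about 50 mm (take it across the 60 mm width), handle under the roof. Over 50 N against the chamber breaks a window.
- lid_handle (a point): Middle of the white handle, 26 mm above the lid's underside. The handle is 32 (lid x) x 16 (lid y) mm and spans 12 to 36 mm above the underside.
- lid_end_a (a point): Point on the lid's underside 50 mm from its centre towards lid +x. On the top, 12 mm above it, an orange dot marks where to press; it lies over a seal strip once the lid is in the well.
- lid_end_b (a point): The same at the -x end: 50 mm from the centre towards lid -x.
- shelter: Fixed low aluminium shelter for the lid, 100 (x) x 96 (y) x 55 mm tall, no floor, open to its own -x side (turned roughly to the robot); the inside is 76 mm wide and 48 mm high, back wall 8 mm. Origin: centre of its underside, on the bench.
- mouth (a point): Middle of the shelter's open side, at bench level, 50 mm from the shelter's origin towards its -x.
- chamber: Fixed white warming chamber, 180 (x) x 110 (y) x 32 mm tall to its rim, with a rectangular well 138 x 68 mm: 4 mm play all round the lid. Origin: centre of the underside, on the bench. Two orange seal strips cross the well 50 mm either side of its middle along x, tops first 24 to 25 mm above the bench: a lid merely laid in sits 4 to 5 mm proud of the rim.
- well (a point): Middle of the well, 20 mm above the bench, axes as the chamber's: 12 mm below the rim. The lid goes in centred here. Each strip gives way under about 8 N pressed over it, sinks, and stays down without springing back, until that end of the lid lands on its hard stop. Pressing one end leaves the other up. Home, the lid is flush with the rim or up to 5 mm below it.
- dishes: Bystander: stack of three clear round dishes, 60 mm across, 49 mm tall. Origin: centre of its underside.
- tips: Bystander: blue pipette-tip box, 56 x 56 mm, 44 mm tall. Origin: centre of its underside.
- tubes: Bystander: orange rack with three capped tubes, 60 x 36 mm, 58 mm tall. Origin: centre of its underside.
- seat_a: Base plate of the hard stop for the +x end of the well, in the well's floor, 50 mm from its middle. Origin: its underside, 8 mm above the bench. It carries two dark stops beside the strip; their tops are 15 to 20 mm above the bench, set differently each time and at each end, and not told: the way down must be felt.
- seat_b: Base plate of the hard stop for the -x end of the well, in the well's floor, 50 mm from its middle. Origin: its underside, 8 mm above the bench. It carries two dark stops beside the strip; their tops are 15 to 20 mm above the bench, set differently each time and at each end, and not told: the way down must be felt.

How it is judged:
By the outcome, as a careful person would: the job done as asked, in the order asked, and still so for the second after the job is handed in, with the robot touching nothing.
It also fails if it takes over 69 s, if anything falls off the work surface, if the arm or the gripper's body presses on something with over 40 N, if the wrist force passes 120 N, or if a joint passes its speed limit or range.

### The arm

A 6-joint arm with a two-finger parallel gripper is mounted at the origin on the work surface. World frame = base frame: x ahead of the robot, y to its left, z up, the work surface at z = 0. Lengths are in mm, angles in degrees, forces in N, time in s.
With the tool pointing down it reaches from about 325 to 900 mm from the base axis. Payload 3.5 kg.
Tool frame: the origin (TCP) lies at the very end of the fingers, on their centre line; the grasp point (between the pads) lies 19 mm behind it; z points along the fingers, y is the line along which they close (so a half turn about z gives the same grasp; the last joint's range is limited). The gripper opens to 85 mm and grips with 20 to 120 N. Pads are 22 mm wide; open, the fingers measure 114 mm over their backs; the gripper's body (76 mm by 85 mm) begins 54 mm behind the grasp point. The pads swing forward as they close: fully open they stand 13 mm farther back than shut.
Start: joints at [70.05, 15.837, -1.513, 72.651, 0, 84.076], TCP at [151.483, 606.362, 231.313] pointing down, gripper open.
Joint ranges: [-178.77, 178.77], [-48.84, 107.48], [-61.69, 71.31], [-111.58, 123.2], [-90, 87.43], [-180, 180]. Speed limits (degrees/s): [147.25, 147.25, 180, 180, 180, 180].

### API

Orientations are given as a 3x3 rotation matrix whose columns are the frame's x, y, z axes.
In Python, from workcell import get_state, camera, camera_info, sign_off gives the robot as it stands. The module is installed in compiled form; this text tells all that it offers.
- The arm moves only by the tool servo_tool, never from a script. Its argument "targets" is a list of rows, each a list of 2 entries, a list of its own where there are three numbers: the shift along the tool's x, y, z in mm, then the turn about the tool's z in degrees. A call has 1 to 20 rows; each row shifts and turns the commanded pose from where the row before left it, along the tool's axes as they then stand; what a row does not reach is not made up. A row lasts 1/8 s, in which the tool goes at most 62.5 mm and 10.7 degrees, less where a joint would pass 70% of its speed; a pose out of reach is approached as far as the arm can. A call is refused whole if a number of a shift passes 62.5 or a number of a turn 10.7, either way. A call with a gripper value outside its range is refused whole. "fingers" is the opening, from 0 (shut) to 1 (fully open), set as the call begins (left out, the last holds). The fingers move at their own pace and stop on an object; "grip_force" is the grip in N (left out, the last holds). Time passes only in rows, so rows that do not move let the fingers close. It gives the time, the measured TCP pose, the force, the opening and the grip force at its end, in the units of the state.
- get_state(): the state, without advancing time (a new reading comes with each control period).
- camera(name): name is "scene" or "top" or "wrist"; returns the picture (384x512x3 uint8, red, green, blue); there is no depth.
- camera_info(name): a dict with "mtx" (3x3 intrinsics, pixels), "R" (3x3) and "t" (3): a world point X has camera coordinates R X + t; the wrist camera has in their place "mount" (4x4, takes a point from camera to tool coordinates, whose origin is the TCP and whose axes are the flange's). Camera axes: x right, y down, z forward; pixel columns grow to the right and rows downward; lengths in mm; the calibration is good to about 2 mm. The wrist camera is an equidistant fisheye: a pixel r from the principal point sees the ray r / f radians off the axis. A picture is of the moment at which its call begins: read the wrist's pose just before it. camera_info takes no time and is no camera call.
- sign_off(): hands the job in; it is judged then, once.
The state is a dict: "time": time; "joints": joint angles; "qvel": joint speeds; "effort": joint torques, N m; "position": TCP position; "eef_rot": TCP orientation; "contact_force": force on the tool from outside, world axes, zero at the start; "moment": the same for the moment, N m; "finger_gap": finger opening in mm; "grip_force": force on a finger pad.
Only numpy, scipy, OpenCV 4.12 (cv2) and the standard library are available. Lean on these libraries where they do the work, as an engineer would, in place of code of your own. Each camera call takes 0.05 s, during which the arm holds its last target. There are 200 camera calls.

## Working session

There is one attempt and no reset: what is moved stays moved. The work goes in short steps, Python scripts to look and compute and a tool call to move; the robot and the scene stay as the last step left them, time stands still between calls to the robot, and variables do not carry over. Pictures are saved under pics/ and viewed, at most 10 in all, crops included, and the job is handed in when it is done.

Besides the shell and the picture viewer there is one more tool, called after ">>>" as name([rows], argument=value, ...), one row to a line, values as JSON. servo_tool: Moves the arm, as the interface text tells. Its arguments: {"type":"object","properties":{"targets":{"type":"array"},"fingers":{"type":"number"},"grip_force":{"type":"number"}},"required":["targets"]}

```bash
mkdir -p pics
python3 - <<'E'
from workcell import *
import cv2,numpy as np
for n in ("top","scene"):
    im=camera(n); cv2.imwrite(f"pics/{n}0.png",cv2.resize(im[:,:,::-1],(800,600),interpolation=cv2.INTER_CUBIC))
    i=camera_info(n); print(n,{k:np.round(v,4).tolist() for k,v in i.items()})
print(camera_info("wrist"))
s=get_state();print(s)
E
```

```text
top {'mtx': [[465.566, 0.0, 252.6294], [0.0, 465.566, 197.1848], [0.0, 0.0, 1.0]], 'R': [[-0.0279, -0.9995, -0.0136], [-0.9924, 0.0293, -0.1194], [0.1197, 0.0101, -0.9928]], 't': [22.1547, 623.6332, 1339.6588]}
scene {'mtx': [[397.3484, 0.0, 248.0743], [0.0, 397.3484, 194.6822], [0.0, 0.0, 1.0]], 'R': [[0.6431, 0.7657, 0.0093], [0.6259, -0.5185, -0.5826], [-0.4412, 0.3805, -0.8127]], 't': [-402.8723, -365.5815, 1446.5732]}
{'mtx': array([[297.31863964,   0.        , 249.81959741],
       [  0.        , 297.31863964, 194.84523397],
       [  0.        ,   0.        ,   1.        ]]), 'mount': array([[ 1.31754357e-03, -9.62361375e-01, -2.71769843e-01,
         7.02809782e+01],
       [ 9.99999006e-01,  1.40427891e-03, -1.24669897e-04,
         2.23804884e-01],
       [ 5.01618151e-04, -2.71769408e-01,  9.62362269e-01,
        -1.42709529e+02],
       [ 0.00000000e+00,  0.00000000e+00,  0.00000000e+00,
         1.00000000e+00]])}
{'time': 0.1, 'joints': array([ 7.00514834e+01,  1.58761845e+01, -1.58996523e+00,  7.26509794e+01,
        1.88800446e-03,  8.40758883e+01]), 'qvel': array([ 0.05223318, -0.0167474 ,  0.16735893, -0.06540331, -0.04216568,
       -0.07494095]), 'effort': array([ 5.17271167e-05, -4.46707070e+01,  2.96128929e+01,  8.45250499e-03,
       -9.61142155e-05, -1.57472925e-05]), 'position': array([151.2145048 , 605.70316251, 230.24692417]), 'eef_rot': array([[-9.70192496e-01,  2.42334460e-01, -7.28435786e-04],
       [ 2.42335432e-01,  9.70190646e-01, -1.91038676e-03],
       [ 2.43769040e-04, -2.02996870e-03, -9.99997910e-01]]), 'contact_force': array([ 0.23465705,  0.06035594, -0.31486526]), 'moment': array([0.0120227 , 0.041535  , 0.01302258]), 'grip_force': 0.0, 'finger_gap': 85.58746016397681}
```

View pics/top0.png

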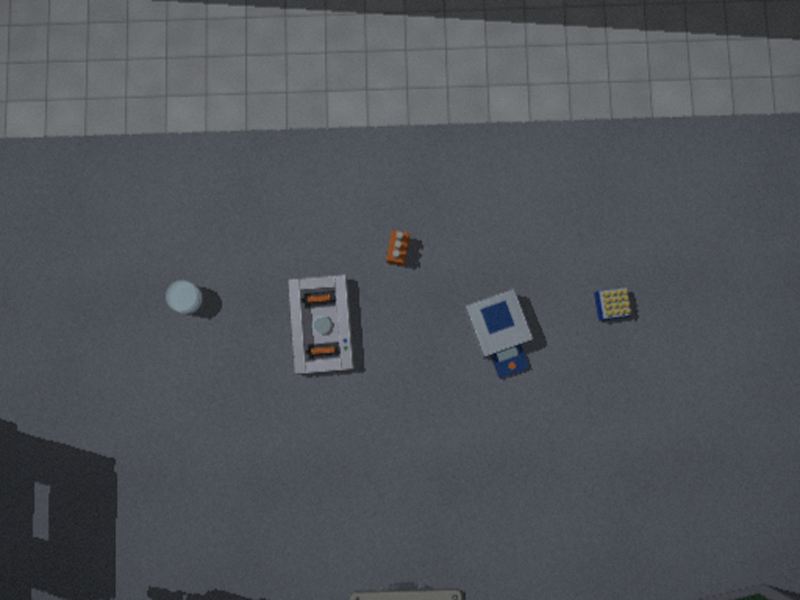

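View pics/scene0.png

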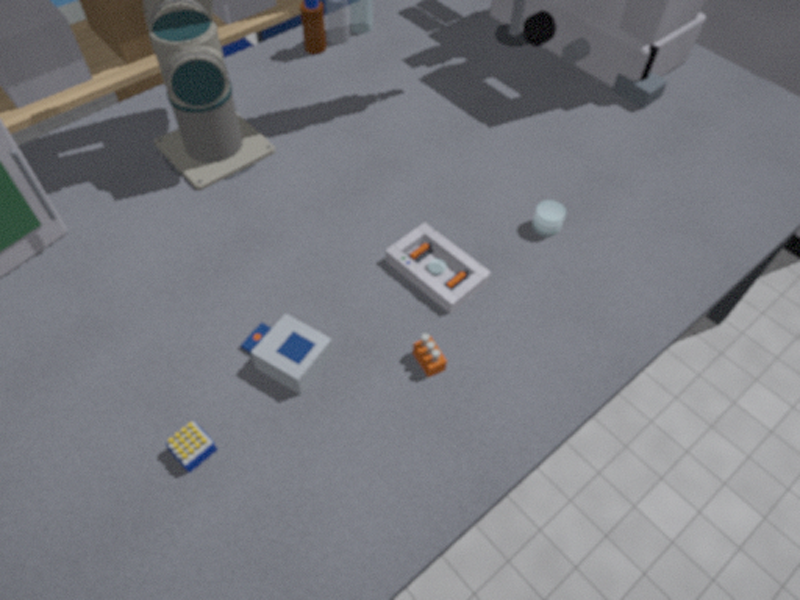

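Top view (800x600 px): the lid's orange dot is at about (512,366), the shelter roof at (467,305) to (532,346), and the chamber at (289,280) to (352,372). Dishes are at (184,297), tubes at (398,247) and tips at (613,304). I'll enlarge crops to get closer pixel readings.

```bash
cat > h.py <<'E'
from workcell import *
import cv2,numpy as np
def ray(n,u,v,z):
    i=camera_info(n); K,R,t=(np.asarray(i[k]) for k in("mtx","R","t"))
    d=R.T@np.linalg.solve(K,[u,v,1]); c=-R.T@t
    return c+d*(z-c[2])/d[2]
E
python3 - <<'E'
import cv2,numpy as np
im=cv2.imread("pics/top0.png")
a=im[260:385,275:375]; b=im[280:385,455:545]
f=lambda x,w,h:cv2.resize(x,(w,h),interpolation=cv2.INTER_CUBIC)
# scale 5 both
o=np.zeros((600,800,3),np.uint8); A=f(a[5:125],400,480)
o[:480,:400]=f(im[265:385,280:380],400,480)   # scale 4
o[:480,400:]=f(im[275:395,450:550],400,480)
cv2.imwrite("pics/crop.png",cv2.convertScaleAbs(o,alpha=1.5))
E
```

```text
(no output)
```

View pics/crop.png

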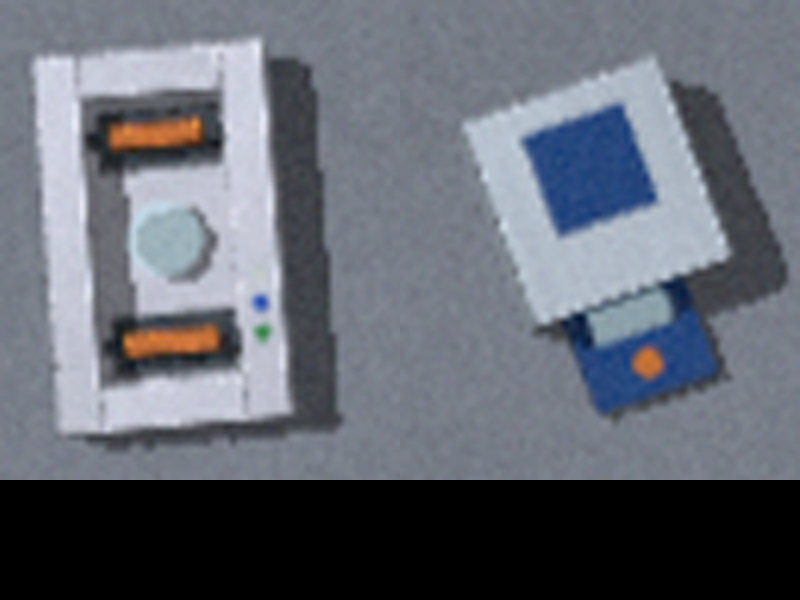

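The left crop shows the chamber rim corners at (35,57), (262,40), (290,412) and (60,433), with strips at (155,132) and (172,340). The right crop shows the roof corners at (463,125), (655,57), (730,257) and (540,325). The lid dot is at (648,363) and its end corners at (602,416) and (718,375).

Run:
```python
from h import *
def P(x,y,z,o):
    u,v=(o[0]+(x-o[2])/4),(o[1]+y/4)
    return ray("top",(u+.5)/1.5625-.5,(v+.5)/1.5625-.5,z)
L=(280,265,0);Rr=(450,275,400)
def quad(c,z,o):
    q=np.array([P(*p,z,o) for p in c]); print(q[:,:2].round(1).tolist(),'ctr',q.mean(0)[:2].round(1))
    for i in range(4):
        d=q[(i+1)%4]-q[i]; print('  len',np.linalg.norm(d).round(1),'ang',np.degrees(np.arctan2(d[1],d[0])).round(1))
quad([(35,57),(262,40),(290,412),(60,433)],32,L)
quad([(463,125),(655,57),(730,257),(540,325)],55,Rr)
a,b=P(155,132,24.5,L),P(172,340,24.5,L); print('strips',a,b,(a+b)/2,np.degrees(np.arctan2(*(a-b)[1::-1])))
d=P(648,363,12,Rr);c1=P(602,416,12,Rr);c2=P(718,375,12,Rr);print('dot',d,'corners',c1,c2,np.linalg.norm(c1-c2),np.degrees(np.arctan2(*(c1-c2)[1::-1])))
for n,u,v,z in(('dishes',184,297,49),('tips',613,304,44),('tubes',398,247,50)): print(n,ray("top",u/1.5625,v/1.5625,z)[:2].round())
```

```text
[[686.8, 206.0], [691.8, 97.2], [514.0, 87.5], [507.2, 196.1]] ctr [599.9 146.7]
  len 108.9 ang -87.4
  len 178.1 ang -176.9
  len 108.8 ang 93.6
  len 179.9 ang 3.2
[[622.0, -128.1], [651.4, -219.0], [556.7, -249.2], [527.8, -160.0]] ctr [ 589.5 -189.1]
  len 95.5 ang -72.1
  len 99.4 ang -162.3
  len 93.8 ang 108.0
  len 99.5 ang 18.7
strips [649.94478701 149.96477773  24.5       ] [549.98712612 143.41281833  24.5       ] [599.96595657 146.68879803  24.5       ] 3.7502215499442966
dot [ 510.39826892 -215.36280136   12.        ] corners [ 485.89214365 -192.3541369    12.        ] [ 503.75520204 -248.34346787   12.        ] 58.76983952132694 107.69496941665767
dishes [655. 401.]
tips [ 619. -406.]
tubes [739.  -5.]
```

>>> servo_tool([
  [[-36.3,-47.4,5],0],
  [[-36.3,-47.4,5],0],
  [[-36.3,-47.4,5],0],
  [[-36.3,-47.4,5],0],
  [[-36.3,-47.4,5],0],
  [[-36.3,-47.4,5],0],
  [[-36.3,-47.4,5],0],
  [[-36.3,-47.4,5],0],
  [[-36.3,-47.4,5],0],
  [[-36.3,-47.4,5],0],
  [[-36.3,-47.4,5],0],
  [[-36.3,-47.4,5],0],
  [[-36.3,-47.4,5],0],
  [[-36.3,-47.4,5],0],
  [[-36.3,-47.4,5],0],
  [[0,0,0],-10.6],
  [[0,0,0],-10.6],
  [[0,0,0],-10.6],
  [[0,0,0],0],
  [[0,0,0],0],
], fingers=0.8)

```text
time: 2.6
position: [507.2, -215.2, 156.1]
eef_rot: [[-0.953, -0.303, -0.0], [-0.303, 0.953, 0.0], [0.0, 0.0, -1.0]]
contact_force: [-0.3, 0.9, -1.3]
finger_gap: 68.4
grip_force: 0.0
```

```bash
cat >> h.py <<'E'
def wray(u,v,z,s):
    i=camera_info("wrist"); K=i["mtx"]; M=i["mount"]
    dx,dy=(u-K[0,2]),(v-K[1,2]); r=np.hypot(dx,dy); th=r/K[0,0]
    d=np.array([dx/r*np.sin(th),dy/r*np.sin(th),np.cos(th)])
    R=np.array(s["eef_rot"]); c=np.array(s["position"])+R@M[:3,3]; d=R@M[:3,:3]@d
    return c+d*(z-c[2])/d[2]
def wproj(X,s):
    i=camera_info("wrist"); K=i["mtx"]; M=i["mount"]
    R=np.array(s["eef_rot"]); p=M[:3,:3].T@(R.T@(np.asarray(X)-s["position"])-M[:3,3])
    th=np.arctan2(np.hypot(p[0],p[1]),p[2]); ph=np.arctan2(p[1],p[0])
    return K[:2,2]+K[0,0]*th*np.array([np.cos(ph),np.sin(ph)])
def shot(name):
    s=get_state(); im=camera("wrist"); cv2.imwrite(name,cv2.convertScaleAbs(cv2.resize(im[:,:,::-1],(800,600),interpolation=cv2.INTER_CUBIC),alpha=1.4))
    return s
def dt(s,X):  # world target -> tool-frame shift
    return (np.array(s["eef_rot"]).T@(np.asarray(X)-s["position"])).round(1)
E
python3 - <<'E'
from h import *
import pickle
s=shot("pics/w1.png"); pickle.dump(s,open("w1.pkl","wb")); print({k:np.round(s[k],3).tolist() for k in s})
E
```

```text
{'time': 2.6, 'joints': [-29.715, 11.367, -16.674, 61.99, 0.002, -47.345], 'qvel': [0.133, -0.124, 0.139, 0.004, 0.091, -0.633], 'effort': [-0.044, -38.266, 27.487, 0.003, -0.002, 0.004], 'position': [507.2, -215.204, 156.084], 'eef_rot': [[-0.953, -0.303, -0.0], [-0.303, 0.953, 0.0], [0.0, 0.0, -1.0]], 'contact_force': [-0.337, 0.89, -1.289], 'moment': [0.002, -0.093, 0.025], 'grip_force': 0.0, 'finger_gap': 68.447}
```

View pics/w1.png

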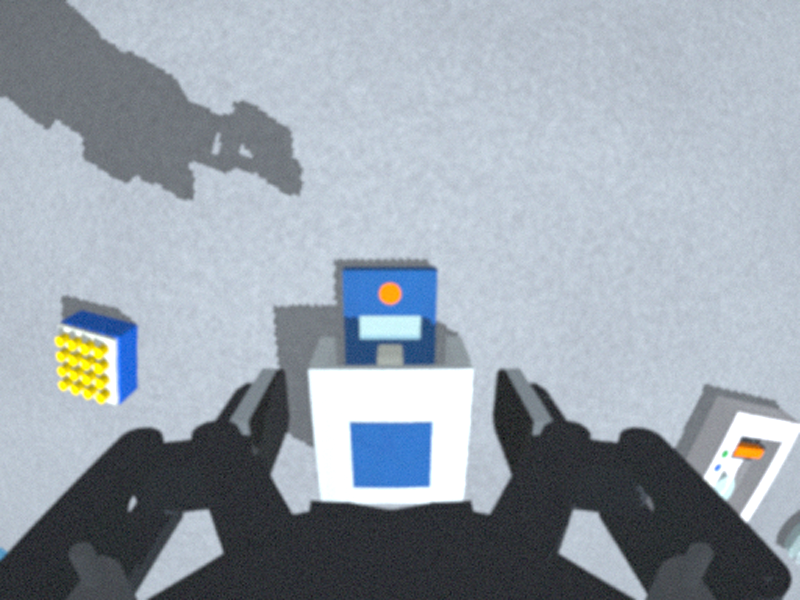

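The wrist view shows the lid aligned with the tool, with the dot at (390,293) and the end edge from (343,268) to (437,267). The handle is visible under the roof at (390,353).

Run:
```python
from h import *
import pickle
s=pickle.load(open("w1.pkl","rb"))
f=lambda u,v,z:wray((u+.5)/1.5625-.5,(v+.5)/1.5625-.5,z,s)
d=f(390,293,12);a=f(343,268,12);b=f(437,267,12)
print(d,a,b,np.linalg.norm(a-b),np.degrees(np.arctan2(*(b-a)[1::-1])),'dot in tool',dt(s,d),'end',dt(s,(a+b)/2))
```

```text
[ 510.02439392 -213.7091976    12.        ] [ 503.5006464  -246.91459356   12.        ] [ 484.86318892 -190.63034369   12.        ] 59.28972595554062 108.32130566774318 dot in tool [ -3.2   0.5 144.1] end [ 13.4   0.5 144.1]
```

>>> servo_tool([
  [[-2,0.5,45],-0.7],
  [[0,0,45],0],
  [[0,0,40],0],
  [[0,0,12],0],
  [[0,0,7],0],
  [[0,0,0],0],
])

```text
time: 3.4
position: [510.1, -214.9, 8.3]
eef_rot: [[-0.949, -0.317, 0.002], [-0.317, 0.949, -0.001], [-0.001, -0.001, -1.0]]
contact_force: [0.2, 0.7, -0.1]
finger_gap: 68.4
grip_force: 0.0
```

>>> servo_tool([
  [[0,0,2],0],
  [[0,0,2],0],
  [[0,0,1],0],
  [[0,0,0],0],
])

```text
time: 3.9
position: [509.2, -214.3, 2.4]
eef_rot: [[-0.948, -0.317, 0.0], [-0.317, 0.948, -0.0], [-0.0, -0.0, -1.0]]
contact_force: [0.0, -0.4, -0.5]
finger_gap: 68.3
grip_force: 0.0
```

Not touching yet. I'll ease down.

>>> servo_tool([
  [[0,0,1.5],0],
  [[0,0,1.5],0],
  [[0,0,0],0],
])

```text
time: 4.28
position: [509.0, -214.2, -0.9]
eef_rot: [[-0.948, -0.317, -0.0], [-0.317, 0.948, 0.0], [0.0, 0.0, -1.0]]
contact_force: [-0.4, -0.6, -0.2]
finger_gap: 68.1
grip_force: 0.0
```

>>> servo_tool([
  [[0,0,1.5],0],
  [[0,0,0],0],
])

```text
time: 4.53
position: [509.1, -214.3, -2.3]
eef_rot: [[-0.948, -0.317, -0.0], [-0.317, 0.948, 0.0], [0.0, 0.0, -1.0]]
contact_force: [0.2, -0.1, -0.0]
finger_gap: 68.7
grip_force: 0.0
```

>>> servo_tool([
  [[0,0,0],0],
  [[0,0,0],0],
  [[0,0,0],0],
  [[0,0,0],0],
], fingers=0.5, grip_force=50)

```text
time: 5.03
position: [509.5, -214.5, -1.7]
eef_rot: [[-0.948, -0.317, 0.001], [-0.317, 0.948, -0.0], [-0.0, -0.001, -1.0]]
contact_force: [-1.3, 1.0, 5.6]
finger_gap: 58.4
grip_force: 54.1
```

>>> servo_tool([
  [[1,0,-1],0],
  [[5,0,0],0],
  [[10,0,0],0],
  [[15,0,0],0],
  [[20,0,0],0],
  [[20,0,0],0],
  [[20,0,0],0],
  [[15,0,0],0],
  [[10,0,0],0],
  [[4,0,0],0],
  [[0,0,1],0],
  [[0,0,0],0],
])

```text
time: 6.52
position: [395.1, -252.6, -1.7]
eef_rot: [[-0.948, -0.317, -0.002], [-0.317, 0.948, -0.001], [0.002, -0.0, -1.0]]
contact_force: [-4.3, -0.7, 4.8]
finger_gap: 58.3
grip_force: 54.2
```

>>> servo_tool([
  [[0,0,0],0],
  [[0,0,0],0],
  [[0,0,0],0],
  [[0,0,-20],0],
  [[0,0,-50],0],
  [[0,0,-50],0],
  [[-50,0,-30],0],
  [[0,0,0],0],
  [[0,0,0],0],
], fingers=0.85)

```text
time: 7.65
position: [442.2, -236.0, 147.2]
eef_rot: [[-0.948, -0.318, -0.001], [-0.318, 0.948, 0.001], [0.001, 0.001, -1.0]]
contact_force: [-1.5, 0.6, 0.2]
finger_gap: 72.4
grip_force: 0.0
```

Run:
```python
from h import *
import pickle
s=shot("pics/w2.png"); pickle.dump(s,open("w2.pkl","wb")); print(s["position"],s["joints"])
```

```text
[ 442.17367399 -235.98039283  147.19877365] [-3.54726303e+01  6.95396566e+00 -2.31407117e+01  5.99917906e+01
 -1.59703263e-02 -5.39865051e+01]
```

View pics/w2.png

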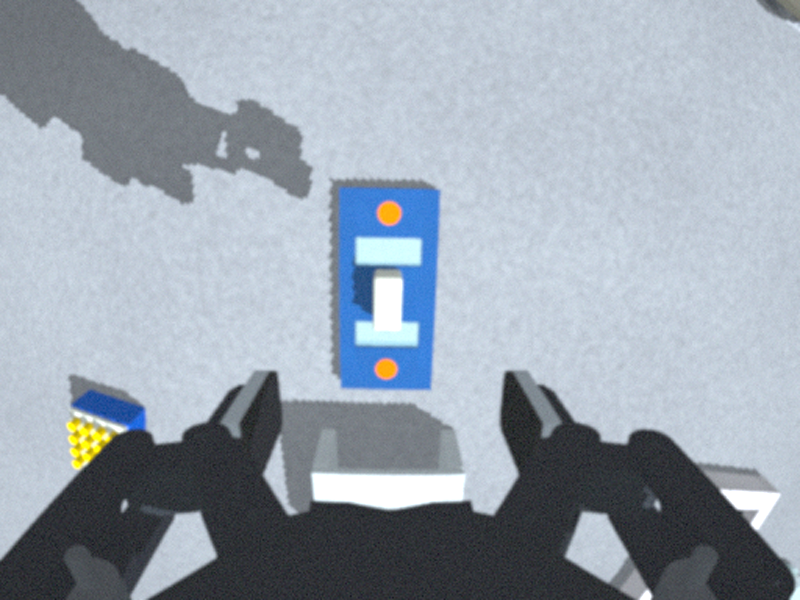

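The lid lies flat and clear of the shelter, with its dots at (389,213) and (386,369) and the handle between them.

Run:
```python
from h import *
import pickle
s=pickle.load(open("w2.pkl","rb"))
f=lambda u,v,z:wray((u+.5)/1.5625-.5,(v+.5)/1.5625-.5,z,s)
a,b=f(389,213,12),f(386,369,12); m=(a+b)/2
print(a,b,np.linalg.norm(a-b),'mid tool',dt(s,m),'yaw',np.degrees(np.arctan2(*(b-a)[1::-1])),'tool',np.degrees(np.arctan2(-s["eef_rot"][1,0],-s["eef_rot"][0,0])))
print('handle top',dt(s,f(388,300,36)))
```

```text
[ 396.17166109 -251.35216567   12.        ] [ 491.86319261 -221.32291408   12.        ] 100.2926974192032 mid tool [ -1.8  -1.1 135.2] yaw 17.422538077610817 tool 18.51392058709255
handle top [  1.1  -0.6 111.2]
```

>>> servo_tool([
  [[-1,-0.9,30],1.1],
  [[0,0,40],0],
  [[0,0,35],0],
  [[0,0,20],0],
  [[0,0,7],0],
  [[0,0,0],0],
], fingers=0.4)

```text
time: 8.45
position: [442.8, -236.7, 15.1]
eef_rot: [[-0.955, -0.298, -0.002], [-0.298, 0.955, 0.001], [0.001, 0.002, -1.0]]
contact_force: [-0.3, 0.5, -0.8]
finger_gap: 34.5
grip_force: 0.0
```

>>> servo_tool([
  [[0,0,0],0],
  [[0,0,0],0],
  [[0,0,0],0],
  [[0,0,0],0],
], fingers=0, grip_force=50)

```text
time: 8.95
position: [444.8, -237.6, 16.8]
eef_rot: [[-0.954, -0.299, 0.001], [-0.299, 0.954, -0.001], [-0.001, -0.002, -1.0]]
contact_force: [-1.1, 0.2, 5.6]
finger_gap: 14.9
grip_force: 52.0
```

>>> servo_tool([
  [[0,0,-10],0],
  [[0,0,-30],0],
  [[0,0,-50],0],
  [[-15,18,0],0],
  [[-28,34,0],0],
  [[-40,48,0],0],
  [[-40,48,0],0],
  [[-40,48,0],0],
  [[-40,48,0],0],
  [[-30,38,0],0],
  [[-20,25,0],0],
  [[-10.5,12.5,0],0],
  [[0,0,0],7],
  [[0,0,0],7],
  [[0,0,0],0],
  [[0,0,0],0],
])

```text
time: 10.95
position: [599.8, 146.0, 105.7]
eef_rot: [[-0.998, -0.06, -0.001], [-0.06, 0.998, -0.0], [0.001, -0.0, -1.0]]
contact_force: [0.6, 0.3, -1.2]
finger_gap: 15.1
grip_force: 51.0
```

Run:
```python
from h import *
import pickle
s=shot("pics/w3.png"); pickle.dump(s,open("w3.pkl","wb")); print(s["position"],s["joints"],s["contact_force"],s["finger_gap"])
```

```text
[599.77216082 145.95671181 105.70274017] [ 7.68313332e+00  2.02162467e+01 -1.14522135e+01  5.83666609e+01
 -7.83333291e-03  4.25449599e+00] [ 0.55455232  0.2576669  -1.15389899] 15.057949202353607
```

View pics/w3.png

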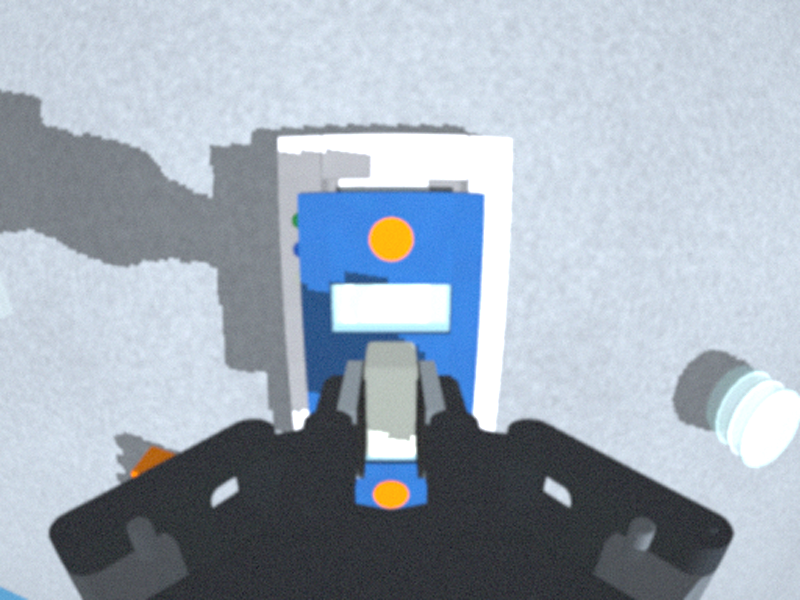

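The lid is held level over the chamber, with dots at (391,239) and (391,494). The chamber's near end corners are at (279,136) and (513,137), and the lid's near corners at (299,194) and (484,194).

Run:
```python
from h import *
import pickle
s=pickle.load(open("w3.pkl","rb"))
f=lambda u,v,z:wray((u+.5)/1.5625-.5,(v+.5)/1.5625-.5,z,s)
A=lambda d:np.degrees(np.arctan2(d[1],d[0]))
for z in (98,101,104):
    a,b=f(391,239,z),f(391,494,z);c,d=f(299,194,z),f(484,194,z)
    print(z,np.linalg.norm(a-b),'mid',(a+b)/2,'yaw',A(b-a),'corner w',np.linalg.norm(c-d),A(d-c)-90,'from end',(c+d)/2+65*(b-a)/np.linalg.norm(b-a))
p,q=f(279,136,32),f(513,137,32); n=q-p; w=np.linalg.norm(n); n/=w
ax=np.array([n[1],-n[0],0]); print('ch end w',w,'yaw',A(ax),'ctr',(p+q)/2+90*ax)
```

```text
98 102.01284134659858 mid [600.79313457 146.80135432  98.        ] yaw 3.520998618930308 corner w 60.15408825929626 3.5226374783938184 from end [599.61166104 146.89979452  98.        ]
101 99.97873718652717 mid [599.37740052 146.71362457 101.        ] yaw 3.520998618930311 corner w 58.95463454779916 3.52263747839379 from end [599.51311834 146.88969979 101.        ]
104 97.94463302645566 mid [597.96166647 146.62589482 104.        ] yaw 3.5209986189303017 corner w 57.75518083630206 3.5226374783937473 from end [599.41457565 146.87960506 104.        ]
ch end w 109.31879292157471 yaw 3.414386163682192 ctr [598.83145237 148.98019554  32.        ]
```

>>> servo_tool([
  [[0,1.2,10],0],
  [[0,0,20],0],
  [[0,0,15],0],
  [[0,0,7],0],
  [[0,0,3],0],
  [[0,0,0],0],
])

```text
time: 11.75
position: [600.3, 147.8, 51.0]
eef_rot: [[-0.998, -0.059, 0.0], [-0.059, 0.998, 0.0], [-0.0, -0.0, -1.0]]
contact_force: [-0.1, 0.4, -1.9]
finger_gap: 14.7
grip_force: 51.0
```

>>> servo_tool([
  [[0,0,2],0],
  [[0,0,2],0],
  [[0,0,0],0],
])

```text
time: 12.12
position: [600.0, 147.7, 46.8]
eef_rot: [[-0.998, -0.059, -0.0], [-0.059, 0.998, -0.0], [0.0, -0.0, -1.0]]
contact_force: [1.0, -1.1, -0.8]
finger_gap: 15.1
grip_force: 51.0
```

>>> servo_tool([
  [[0,0,1.5],0],
  [[0,0,1.5],0],
  [[0,0,0],0],
])

```text
time: 12.5
position: [599.8, 147.8, 43.6]
eef_rot: [[-0.998, -0.059, -0.0], [-0.059, 0.998, -0.0], [0.0, -0.0, -1.0]]
contact_force: [1.1, -0.4, -2.4]
finger_gap: 15.1
grip_force: 51.0
```

>>> servo_tool([
  [[0,0,1],0],
  [[0,0,1],0],
  [[0,0,0],0],
])

```text
time: 12.88
position: [599.9, 147.7, 41.7]
eef_rot: [[-0.998, -0.059, -0.0], [-0.059, 0.998, -0.0], [0.0, -0.0, -1.0]]
contact_force: [-1.1, 0.6, -1.9]
finger_gap: 14.7
grip_force: 51.0
```

>>> servo_tool([
  [[0,0,1],0],
  [[0,0,0],0],
])

```text
time: 13.12
position: [600.2, 147.8, 41.2]
eef_rot: [[-0.998, -0.059, 0.0], [-0.059, 0.998, 0.0], [-0.0, 0.0, -1.0]]
contact_force: [-0.7, -0.3, 0.9]
finger_gap: 15.0
grip_force: 51.4
```

>>> servo_tool([
  [[0,0,1],0],
  [[0,0,0],0],
])

```text
time: 13.38
position: [600.3, 147.8, 41.2]
eef_rot: [[-0.998, -0.059, 0.001], [-0.059, 0.998, 0.0], [-0.001, -0.0, -1.0]]
contact_force: [-2.3, 0.6, 8.1]
finger_gap: 14.5
grip_force: 52.2
```

>>> servo_tool([
  [[0,0,0],0],
  [[0,0,0],0],
  [[0,0,-5],0],
  [[0,0,-20],0],
  [[0,0,-50],0],
  [[0,0,-40],0],
  [[0,0,0],0],
  [[0,0,0],0],
], fingers=0.4)

```text
time: 14.38
position: [599.8, 147.7, 154.6]
eef_rot: [[-0.998, -0.059, -0.0], [-0.059, 0.998, -0.0], [0.0, -0.0, -1.0]]
contact_force: [0.1, 0.2, -0.8]
finger_gap: 34.2
grip_force: 0.0
```

Run:
```python
from h import *
import pickle
s=shot("pics/w4.png"); pickle.dump(s,open("w4.pkl","wb")); print(s["position"],s["contact_force"],s["finger_gap"])
```

```text
[599.75031093 147.71896626 154.60845735] [ 0.14464768  0.23681511 -0.76117443] 34.15443659190378
```

View pics/w4.png

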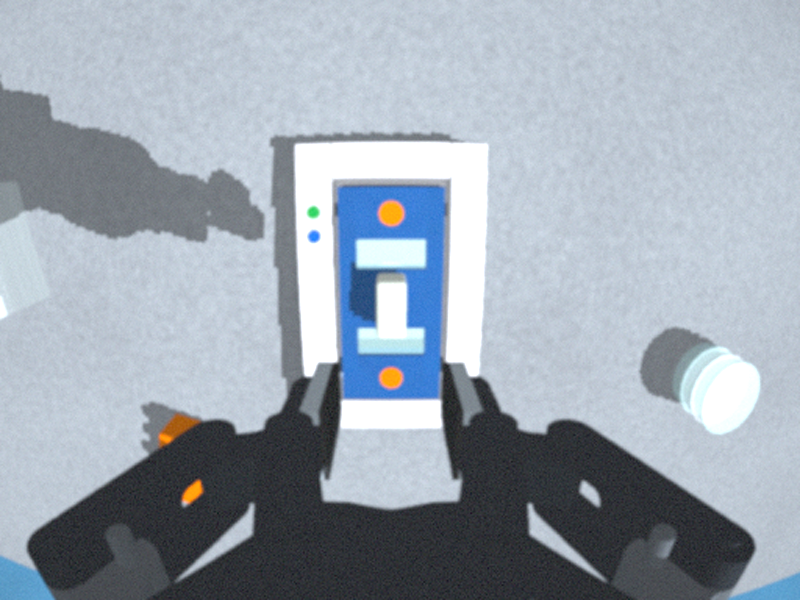

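The lid sits square in the well on its strips, with dots at (391,213) and (391,378).

Run:
```python
from h import *
import pickle
s=pickle.load(open("w4.pkl","rb"))
f=lambda u,v,z:wray((u+.5)/1.5625-.5,(v+.5)/1.5625-.5,z,s)
for p in((391,213),(391,378)): print(dt(s,f(*p,36.5)))
```

```text
[ 49.9   0.7 118.1]
[-50.3   0.9 118.1]
```

>>> servo_tool([
  [[25,0.4,0],0],
  [[25,0.4,0],0],
  [[0,0,40],0],
  [[0,0,40],0],
  [[0,0,18],0],
  [[0,0,8],0],
  [[0,0,0],0],
], fingers=0)

```text
time: 15.3
position: [550.3, 145.6, 48.8]
eef_rot: [[-0.998, -0.059, -0.0], [-0.059, 0.998, -0.0], [0.0, -0.0, -1.0]]
contact_force: [0.2, 1.1, 0.0]
finger_gap: -0.4
grip_force: 0.0
```

>>> servo_tool([
  [[0,0,2],0],
  [[0,0,2],0],
  [[0,0,2],0],
  [[0,0,0],0],
])

```text
time: 15.8
position: [550.0, 145.6, 42.9]
eef_rot: [[-0.998, -0.059, -0.0], [-0.059, 0.998, 0.0], [0.0, 0.0, -1.0]]
contact_force: [0.1, -0.2, 0.4]
finger_gap: -0.1
grip_force: 0.0
```

>>> servo_tool([
  [[0,0,1.5],0],
  [[0,0,1.5],0],
  [[0,0,0],0],
])

```text
time: 16.18
position: [549.9, 145.6, 39.6]
eef_rot: [[-0.998, -0.059, -0.0], [-0.059, 0.998, -0.0], [0.0, -0.0, -1.0]]
contact_force: [1.1, -1.0, -0.3]
finger_gap: 0.1
grip_force: 0.0
```

>>> servo_tool([
  [[0,0,1],0],
  [[0,0,1],0],
  [[0,0,0],0],
])

```text
time: 16.55
position: [549.9, 145.6, 37.7]
eef_rot: [[-0.998, -0.059, -0.0], [-0.059, 0.998, -0.0], [0.0, 0.0, -1.0]]
contact_force: [-0.0, -0.1, -0.6]
finger_gap: -0.3
grip_force: 0.0
```

>>> servo_tool([
  [[0,0,1],0],
  [[0,0,0],0],
])

```text
time: 16.8
position: [550.1, 145.6, 36.8]
eef_rot: [[-0.998, -0.059, 0.0], [-0.059, 0.998, 0.0], [-0.0, 0.0, -1.0]]
contact_force: [-0.1, 0.0, -1.3]
finger_gap: -0.1
grip_force: 0.0
```

>>> servo_tool([
  [[0,0,1],0],
  [[0,0,0],0],
])

```text
time: 17.05
position: [550.1, 145.6, 36.5]
eef_rot: [[-0.998, -0.059, 0.0], [-0.059, 0.998, -0.0], [-0.0, -0.0, -1.0]]
contact_force: [-2.9, -0.1, 4.9]
finger_gap: -0.3
grip_force: 2.5
```

>>> servo_tool([
  [[0,0,1],0],
  [[0,0,0],0],
])

```text
time: 17.3
position: [550.0, 145.6, 35.6]
eef_rot: [[-0.998, -0.059, -0.0], [-0.059, 0.998, -0.0], [0.0, -0.0, -1.0]]
contact_force: [-2.8, 0.7, 6.3]
finger_gap: 0.0
grip_force: 3.4
```

>>> servo_tool([
  [[0,0,1],0],
  [[0,0,0],0],
])

```text
time: 17.55
position: [549.9, 145.7, 34.7]
eef_rot: [[-0.998, -0.059, -0.0], [-0.059, 0.998, -0.0], [0.0, -0.0, -1.0]]
contact_force: [-2.9, 0.0, 7.4]
finger_gap: 0.1
grip_force: 3.8
```

>>> servo_tool([
  [[0,0,1],0],
  [[0,0,0],0],
])

```text
time: 17.8
position: [549.8, 145.6, 33.7]
eef_rot: [[-0.998, -0.059, -0.0], [-0.059, 0.998, -0.0], [0.0, -0.0, -1.0]]
contact_force: [-2.8, -0.6, 8.4]
finger_gap: 0.2
grip_force: 4.0
```

>>> servo_tool([
  [[0,0,1],0],
  [[0,0,0],0],
])

```text
time: 18.05
position: [549.7, 145.6, 32.7]
eef_rot: [[-0.998, -0.059, -0.001], [-0.059, 0.998, -0.0], [0.001, -0.0, -1.0]]
contact_force: [-2.8, 0.4, 8.5]
finger_gap: 0.3
grip_force: 4.1
```

>>> servo_tool([
  [[0,0,1],0],
  [[0,0,0],0],
])

```text
time: 18.3
position: [549.6, 145.6, 31.7]
eef_rot: [[-0.998, -0.059, -0.001], [-0.059, 0.998, -0.0], [0.001, -0.0, -1.0]]
contact_force: [-4.0, 0.3, 8.5]
finger_gap: -0.1
grip_force: 4.1
```

>>> servo_tool([
  [[0,0,1],0],
  [[0,0,0],0],
])

```text
time: 18.55
position: [549.5, 145.6, 30.7]
eef_rot: [[-0.998, -0.059, -0.001], [-0.059, 0.998, -0.0], [0.001, -0.0, -1.0]]
contact_force: [-2.9, -1.4, 7.9]
finger_gap: -0.4
grip_force: 4.2
```

>>> servo_tool([
  [[0,0,1],0],
  [[0,0,0],0],
])

```text
time: 18.8
position: [549.3, 145.6, 29.6]
eef_rot: [[-0.998, -0.059, -0.001], [-0.059, 0.998, -0.0], [0.001, -0.0, -1.0]]
contact_force: [-3.6, -0.2, 8.3]
finger_gap: 0.0
grip_force: 4.3
```

>>> servo_tool([
  [[0,0,1],0],
  [[0,0,0],0],
])

```text
time: 19.05
position: [549.2, 145.6, 28.6]
eef_rot: [[-0.998, -0.059, -0.002], [-0.059, 0.998, -0.0], [0.002, -0.0, -1.0]]
contact_force: [-3.7, -0.7, 9.1]
finger_gap: -0.1
grip_force: 4.3
```

>>> servo_tool([
  [[0,0,1],0],
  [[0,0,0],0],
])

```text
time: 19.3
position: [549.2, 145.6, 28.2]
eef_rot: [[-0.998, -0.059, -0.001], [-0.059, 0.998, -0.0], [0.001, -0.0, -1.0]]
contact_force: [-5.6, -0.3, 12.8]
finger_gap: -0.2
grip_force: 6.5
```

>>> servo_tool([
  [[0,0,1],0],
  [[0,0,0],0],
])

```text
time: 19.55
position: [549.2, 145.6, 28.1]
eef_rot: [[-0.998, -0.059, -0.001], [-0.059, 0.998, -0.0], [0.001, -0.0, -1.0]]
contact_force: [-7.7, -0.8, 18.8]
finger_gap: 0.3
grip_force: 9.3
```

End b is on its stop: the force rises while the position stays at 28.1. Now the other end.

>>> servo_tool([
  [[0,0,-10],0],
  [[0,0,-45],0],
  [[-50,0,0],0],
  [[-50,0,0],0],
  [[0,0,30],0],
  [[0,0,10],0],
  [[0,0,0],0],
  [[0,0,0],0],
])

```text
time: 20.55
position: [649.9, 151.6, 41.5]
eef_rot: [[-0.998, -0.059, 0.001], [-0.059, 0.998, 0.0], [-0.001, 0.0, -1.0]]
contact_force: [0.5, 0.3, 0.1]
finger_gap: -0.3
grip_force: 0.0
```

>>> servo_tool([
  [[0,0,1.5],0],
  [[0,0,1.5],0],
  [[0,0,0],0],
])

```text
time: 20.92
position: [649.8, 151.5, 38.0]
eef_rot: [[-0.998, -0.059, 0.0], [-0.059, 0.998, 0.0], [-0.0, 0.0, -1.0]]
contact_force: [-0.5, 0.2, 1.3]
finger_gap: 0.0
grip_force: 0.0
```

>>> servo_tool([
  [[0,0,1],0],
  [[0,0,0],0],
])

```text
time: 21.18
position: [650.1, 151.5, 37.1]
eef_rot: [[-0.998, -0.059, 0.0], [-0.059, 0.998, 0.0], [-0.0, 0.0, -1.0]]
contact_force: [-0.3, 0.6, 1.7]
finger_gap: -0.1
grip_force: 0.9
```

>>> servo_tool([
  [[0,0,1],0],
  [[0,0,0],0],
])

```text
time: 21.42
position: [650.5, 151.6, 36.7]
eef_rot: [[-0.998, -0.059, 0.001], [-0.059, 0.998, 0.0], [-0.001, 0.0, -1.0]]
contact_force: [-1.1, -0.6, 5.2]
finger_gap: -0.1
grip_force: 2.6
```

>>> servo_tool([
  [[0,0,1],0],
  [[0,0,0],0],
])

```text
time: 21.68
position: [650.8, 151.6, 36.1]
eef_rot: [[-0.998, -0.059, 0.002], [-0.059, 0.998, 0.0], [-0.002, 0.0, -1.0]]
contact_force: [-1.2, -0.2, 5.7]
finger_gap: -0.0
grip_force: 3.0
```

>>> servo_tool([
  [[0,0,1],0],
  [[0,0,0],0],
])

```text
time: 21.92
position: [650.9, 151.6, 35.1]
eef_rot: [[-0.998, -0.059, 0.002], [-0.059, 0.998, 0.0], [-0.002, 0.0, -1.0]]
contact_force: [-1.7, 0.4, 5.6]
finger_gap: 0.2
grip_force: 3.0
```

>>> servo_tool([
  [[0,0,1],0],
  [[0,0,0],0],
])

```text
time: 22.18
position: [650.8, 151.6, 34.1]
eef_rot: [[-0.998, -0.059, 0.002], [-0.059, 0.998, 0.0], [-0.002, 0.0, -1.0]]
contact_force: [-1.5, -0.5, 6.6]
finger_gap: 0.1
grip_force: 3.0
```

>>> servo_tool([
  [[0,0,1],0],
  [[0,0,0],0],
])

```text
time: 22.42
position: [650.9, 151.6, 33.1]
eef_rot: [[-0.998, -0.059, 0.002], [-0.059, 0.998, 0.0], [-0.002, 0.0, -1.0]]
contact_force: [-1.3, -0.6, 6.5]
finger_gap: 0.0
grip_force: 3.0
```

>>> servo_tool([
  [[0,0,1],0],
  [[0,0,0],0],
])

```text
time: 22.68
position: [650.9, 151.6, 32.1]
eef_rot: [[-0.998, -0.059, 0.002], [-0.059, 0.998, 0.0], [-0.002, 0.0, -1.0]]
contact_force: [-0.9, 0.0, 5.6]
finger_gap: 0.1
grip_force: 3.0
```

>>> servo_tool([
  [[0,0,1],0],
  [[0,0,0],0],
])

```text
time: 22.92
position: [651.1, 151.6, 31.9]
eef_rot: [[-0.998, -0.059, 0.003], [-0.059, 0.998, 0.0], [-0.003, 0.0, -1.0]]
contact_force: [-2.5, -0.4, 8.2]
finger_gap: 0.2
grip_force: 4.7
```

>>> servo_tool([
  [[0,0,1],0],
  [[0,0,0],0],
])

```text
time: 23.18
position: [651.1, 151.6, 31.8]
eef_rot: [[-0.998, -0.059, 0.003], [-0.059, 0.998, 0.0], [-0.003, -0.0, -1.0]]
contact_force: [-4.6, -1.4, 13.3]
finger_gap: 0.3
grip_force: 7.0
```

>>> servo_tool([
  [[0,0,1.2],0],
  [[0,0,0],0],
])

```text
time: 23.42
position: [651.2, 151.6, 31.8]
eef_rot: [[-0.998, -0.059, 0.003], [-0.059, 0.998, 0.0], [-0.003, -0.0, -1.0]]
contact_force: [-5.8, -0.7, 19.7]
finger_gap: -0.0
grip_force: 9.6
```

>>> servo_tool([
  [[0,0,0.8],0],
  [[0,0,0],0],
  [[0,0,0],0],
])

```text
time: 23.8
position: [651.2, 151.6, 31.7]
eef_rot: [[-0.998, -0.059, 0.003], [-0.059, 0.998, 0.0], [-0.003, -0.0, -1.0]]
contact_force: [-7.1, -1.8, 23.0]
finger_gap: -0.2
grip_force: 11.4
```

End a is home. I'll re-check end b, since its stop was felt while the lid was tilted.

>>> servo_tool([
  [[0,0,-10],0],
  [[0,0,-45],0],
  [[50,0,0],0],
  [[50,0,0],0],
  [[0,0,40],0],
  [[0,0,8],0],
  [[0,0,0],0],
  [[0,0,0],0],
])

```text
time: 24.8
position: [551.9, 145.8, 34.8]
eef_rot: [[-0.998, -0.059, 0.002], [-0.059, 0.998, 0.0], [-0.002, 0.0, -1.0]]
contact_force: [0.8, 0.3, 0.9]
finger_gap: 0.0
grip_force: 0.0
```

>>> servo_tool([
  [[0,0,1.5],0],
  [[0,0,1.5],0],
  [[0,0,0],0],
])

```text
time: 25.18
position: [550.1, 145.6, 30.9]
eef_rot: [[-0.998, -0.059, 0.0], [-0.059, 0.998, -0.0], [-0.0, -0.0, -1.0]]
contact_force: [0.7, 0.5, -0.6]
finger_gap: 0.7
grip_force: 0.0
```

>>> servo_tool([
  [[0,0,1],0],
  [[0,0,1],0],
  [[0,0,0],0],
])

```text
time: 25.55
position: [549.9, 145.6, 28.7]
eef_rot: [[-0.998, -0.059, -0.0], [-0.059, 0.998, -0.0], [0.0, 0.0, -1.0]]
contact_force: [0.1, -0.2, 0.6]
finger_gap: -0.1
grip_force: 0.0
```

>>> servo_tool([
  [[0,0,1],0],
  [[0,0,0],0],
])

```text
time: 25.8
position: [550.1, 145.6, 28.1]
eef_rot: [[-0.998, -0.059, 0.0], [-0.059, 0.998, 0.0], [-0.0, 0.0, -1.0]]
contact_force: [-0.9, -1.1, 3.0]
finger_gap: -0.0
grip_force: 1.3
```

>>> servo_tool([
  [[0,0,1],0],
  [[0,0,0],0],
])

```text
time: 26.05
position: [550.2, 145.6, 28.0]
eef_rot: [[-0.998, -0.059, 0.0], [-0.059, 0.998, -0.0], [-0.0, -0.0, -1.0]]
contact_force: [-2.6, -0.3, 8.7]
finger_gap: -0.1
grip_force: 4.4
```

>>> servo_tool([
  [[0,0,1],0],
  [[0,0,0],0],
])

```text
time: 26.3
position: [550.2, 145.6, 27.8]
eef_rot: [[-0.998, -0.059, 0.0], [-0.059, 0.998, -0.0], [-0.0, -0.0, -1.0]]
contact_force: [-5.4, -1.3, 15.5]
finger_gap: -0.1
grip_force: 7.3
```

>>> servo_tool([
  [[0,0,1],0],
  [[0,0,0],0],
])

```text
time: 26.55
position: [550.3, 145.7, 27.7]
eef_rot: [[-0.998, -0.059, 0.001], [-0.059, 0.998, -0.0], [-0.001, -0.0, -1.0]]
contact_force: [-7.7, -0.9, 20.6]
finger_gap: -0.2
grip_force: 10.3
```

>>> servo_tool([
  [[0,0,-10],0],
  [[0,0,-50],0],
  [[0,0,-60],0],
  [[0,0,-20],0],
  [[0,0,0],0],
  [[0,0,0],0],
])

```text
time: 27.3
position: [549.0, 145.4, 163.2]
eef_rot: [[-0.998, -0.059, -0.003], [-0.059, 0.998, -0.0], [0.003, -0.0, -1.0]]
contact_force: [-0.5, 0.4, 0.4]
finger_gap: 0.3
grip_force: 0.0
```

Run:
```python
from h import *
s=shot("pics/w5.png"); print(s["position"],s["contact_force"],s["time"])
```

```text
[548.96312031 145.43805912 163.17839402] [-0.50191552  0.35822731  0.3512244 ] 27.3
```

View pics/w5.png

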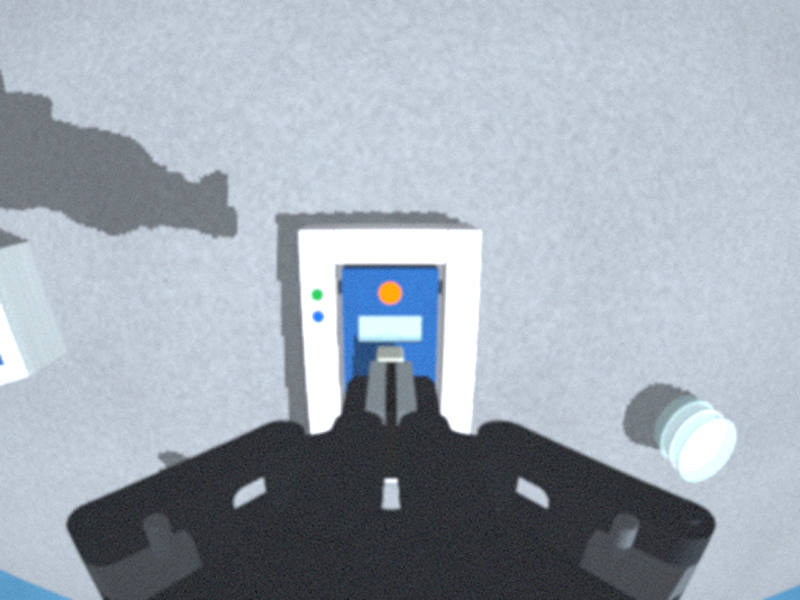

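The lid sits below the rim, with the dot at (390,293), and nothing is touching the robot. Both ends were felt on their stops, so I'm handing in.

```bash
python3 -c "from workcell import *; print(sign_off())"
```

```text
the job is handed in; nothing more can be done
None
```

The lid is seated in the chamber's well with both ends felt on their hard stops (pressing force at most about 23 N). It is released, the dishes, tip box and tube rack were not touched, and the job was handed in at about 27 s on the robot's clock.

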